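# Take the lantern torch off its safety hook and stand it in the tray

## Robot

A 6-joint arm with a two-finger parallel gripper is mounted at the origin on the work surface. World frame = base frame: x ahead of the robot, y to its left, z up, the work surface at z = 0. Lengths are in m, angles in rad, forces in N, time in s.
With the tool pointing down it reaches from about 0.35 to 0.85 m from the base axis. Payload 8.1 kg.
Tool frame: the origin (TCP) lies at the very end of the fingers, on their centre line; the grasp point (between the pads) lies 19 mm behind it; z points along the fingers, y is the direction in which the jaws open and shut (so a half turn about z gives the same grasp; the last joint's range is limited). The gripper opens to 93 mm and grips with 3 to 60 N. Pads are 15 mm wide; open, the fingers measure 128 mm over their backs; the gripper's body (75 mm by 188 mm) begins 65 mm behind the grasp point.
Start: joints at [-1.258, 0.13, 1.488, -0, 1.523, -0.085], TCP at [0.232, -0.553, 0.219] pointing down, gripper open.
Joint ranges: [-2.96, 2.96], [-0.89, 2.26], [0.02, 2.5], [-1.34, 4.48], [0, 2.73], [-2.66, 2.66]. Speed limits (rad/s): [2.39, 2.39, 2.79, 3.14, 3.14, 3.14].

## Interface

Orientations are given as a rotation vector (axis times angle).
In Python, from plant import robot gives the robot as it stands.
- The arm moves only by the shell command python3 -m pendant 'ROWS' [OPENING] [FORCE]. ROWS is JSON, a list of rows, each an object with "delta_pos": the shift along the tool's x, y, z in m, a list of three; "spin": the turn about the tool's z in rad. In form: [{"delta_pos": [dx, dy, dz], "spin": spin}, ...]. A call has 1 to 10 rows; each row is the pose to reach, as a shift and turn from the pose measured when the call began, along the tool's axes at that moment; what a row does not reach only later rows make up. A row lasts 1/10 s, in which the tool goes at most 50 mm and 8.59 degrees, less where a joint would pass 70% of its speed; a pose out of reach is approached as far as the arm can. A call with a gripper value outside its range is refused whole. OPENING is the closure, from -1 (fully open) to 1 (shut), set as the call begins (- or left out, the last holds). The fingers move at their own pace and stop on an object; FORCE is the grip in N (left out, the last holds). Time passes only in rows, so rows that repeat a pose let the fingers close. It gives the time, the measured TCP pose, the force and the opening at its end, in the units of the state.
- robot.read_state(): the state, without advancing time (a new reading comes with each control period).
- robot.read_camera(name): name is "side" or "top" or "wrist"; returns a dict with "color" (420x560x3 uint8, blue, green, red), "camera_matrix" (3x3 intrinsics, pixels), "R" (3x3) and "t" (3): a world point X has camera coordinates R X + t. Camera axes: x right, y down, z forward; pixel columns grow to the right and rows downward; lengths in m; the calibration is good to about 2 mm. A picture is of the moment at which its call begins. There is no depth.
- robot.close_job(): hands the job in, once; it reports no verdict.
Trained networks look in the newest picture that a camera, given by its name, has taken for a name from the list of things; names that differ only in an ending like _2 or _b are one class to them, and where a whole thing is asked for, a point or a joint stands for the part that bears it (a point fixed in the world has none). Each returns a list of dicts, best first, with "score" (0 to 1); they miss things now and then, are a little off and sometimes report something else, mostly with a low value. They report only what shows in the picture. A call takes as long as a camera call. They do not tell look-alikes from the thing itself.
- robot.outline_of(camera, label): "mask" (420x560 bool, what is visible of it).
- robot.mark_of(camera, label): "location" ([x, y, z] in m, in the coordinates of the camera as it stood for that picture, good to about 4 mm: a listed point, or the origin of a listed thing).
The state is a dict: "t": time; "q": joint angles; "dq": joint speeds; "joint_torque": joint torques, N m; "tool_pos": TCP position; "orientation": TCP orientation; "force": force on the tool from outside, world axes, zero at the start; "wrist_torque": the same for the moment, N m; "opening": finger opening in m.
Only numpy, scipy, OpenCV 4.12 (cv2) and the standard library are available. Lean on these libraries where they do the work, as an engineer would, in place of code of your own. Each camera call takes 0.05 s, during which the arm holds its last target.

## Task

Take the lantern torch down from the safety hook on the peg board: slide its handle out along the hook so that it presses the sprung keeper open, lift it off, and stand the lantern upright in the wooden tray. The hook is only plugged into a plastic panel, so go by feel and never force it; do not drop the lantern, and leave the vase, the brush and the bottle opener alone.

Things in the scene. Friction and masses are not known exactly. Their poses are not given: they have to be found in the camera images.
- hook: Safety hook: steel clamp block, 14x24x50 mm, on the front of an upright white peg board (300 wide, 225 high). Origin: on the board's face, hook's mid-plane, height of the hook's floor top (190 mm). z up; hook stands out along -x. Block holds a rod drawn out by unknown d = 0-32 mm: new each time, not in this pose, fixed under load. Over 15 N from anything overloads the hook.
- guard_ref (a point): Fixed point 50 mm out from the board's face, 10 mm above the floor's top: where the guard bar's lower end edge is if d = 0; axes as the hook. Real parts lie d further out. Floor bar: 10 mm wide, top at hook z = 0, runs 70+d out. Guard bar over it: 10 wide, z +10 to +16 mm, ends 50+d out. Nose slopes outward from the floor's end, tip 87+d out, top z +22. Lowest part of hook: z -24 mm.
- hinge_ref (a point): Fixed point: keeper's hinge if d = 0 (53.5 mm out, 18 mm below floor top). Keeper: sprung steel plate, 18 mm wide, 3 thick, inner face 52+d out, top z +22, closes the mouth between guard and nose. Swings outward only, to a hard stop at 0.50 rad; near the floor this takes 3.5 N, rising to 7 N, then rigid. The bar can rise past the guard's end only within the last 2 to 3 mm of its travel.
- bail (a point): Centre of top bar of the lantern's rigid U-shaped steel strap handle, hanging on the hook's floor behind the keeper (centre 38-44 mm out from the board). Bar 54 mm long in y, 10 wide in x, 4 thick; two flat 10x4 mm legs run 70 mm down to the cap, outer faces 54 mm apart in y: the width to grip from above. z up; 132 mm above the underside of the foot.
- foot (a point): Centre of the underside of the lantern torch's flat round foot. Lantern: yellow plastic foot and cap with clear middle, 60 mm diameter, 60 mm tall without the handle, about 0.25 kg. Axes as the handle's.
- lantern: The lantern torch; origin and axes as its foot point (underside of the foot, z up, y along the handle bar).
- tray: Square wooden tray fixed on the shelf, 120 x 120 mm outside, rim 16 mm high, walls and floor 5 mm thick (floor top 5 mm above the shelf). Origin: centre of its underside, z up.
- vase_c (a point): Bystander: small green glass vase, 68 mm diameter at most, 120 mm tall, standing loose on the shelf. Point at its centre half-way up, z up.
- brush_c (a point): Bystander: wooden clothes brush lying on the shelf, 205 mm long along x, 45 mm wide, 24 mm high. Point near its middle, 13 mm above the shelf.
- opener_c (a point): Bystander: steel bottle opener, loop and flat handle, 28x92x5 mm, hanging loose by its loop on one of two plain pegs (49 mm long, 55 mm lower than the safety hook; the three stand 90 mm apart along the board). Point in its handle, near its middle.
There are look-alikes about, which are no part of the job. Leave any purple look-alike of the lantern alone. Of the things shaped like the tray, the wooden one is meant.

How it is judged:
By the outcome, as a careful person would: the job done as asked, in the order asked, and still so for the second after the job is handed in, with the robot touching nothing.
It also fails if it takes over 67 s, if anything falls off the work surface, if the arm or the gripper's body presses on something with over 40 N, if the wrist force passes 120 N, or if a joint passes its speed limit or range.

## Working session

There is one attempt and no reset: what is moved stays moved. The work goes in short steps, Python scripts to look and compute and a shell command to move; the robot and the scene stay as the last step left them, time stands still between calls to the robot, and variables do not carry over. Pictures are saved under pics/ and viewed, and the job is handed in when it is done.

```bash
ls; mkdir -p pics; cat > h.py <<'E'
import numpy as np,cv2
from plant import robot
from scipy.spatial.transform import Rotation as Ro
def snap(n,f):
    c=robot.read_camera(n);cv2.imwrite('pics/'+f,c['color']);return c
def w(c,p): return np.array(c['R']).T@(np.array(p)-np.array(c['t']))
def px(c,X):
    p=np.array(c['R'])@np.array(X)+np.array(c['t']);p=np.array(c['camera_matrix'])@p;return p[:2]/p[2]
E
python3 - <<'E'
from h import *
s=robot.read_state();print(s['t'],s['tool_pos'],s['orientation'],s['force'],s['opening'])
for n in ['side','top','wrist']:
    c=snap(n,n+'0.png')
    print(n,'cam at',w(c,[0,0,0]).round(3),'fwd',np.array(c['R'])[2].round(2))
    for l in ['hook','guard_ref','hinge_ref','bail','foot','lantern','tray','vase_c','brush_c','opener_c']:
        for d in robot.mark_of(n,l)[:3]:
            X=w(c,d['location']);print(l,round(d['score'],2),X.round(3),px(c,X).round(0))
E
```

```text
pics
0.0 [ 0.23227032 -0.55263748  0.21763554] [-3.07798009e+00 -6.20319476e-01  3.08795321e-04] [-0.07592903 -0.37964511  0.55396592] 0.09329138272058383
side cam at [ 0.331 -0.7    0.891] fwd [ 0.19  0.64 -0.75]
hook 0.8 [0.553 0.192 0.189] [258. 113.]
guard_ref 0.55 [0.552 0.142 0.201] [263. 122.]
hinge_ref 0.71 [0.557 0.135 0.174] [266. 134.]
bail 0.56 [0.556 0.153 0.192] [264. 122.]
foot 0.66 [ 0.541 -0.374  0.012] [335. 382.]
foot 0.57 [0.555 0.155 0.062] [264. 165.]
lantern 0.64 [0.55  0.157 0.06 ] [262. 166.]
lantern 0.27 [0.466 0.17  0.092] [225. 158.]
tray 0.91 [ 0.288 -0.223  0.001] [182. 347.]
tray 0.68 [ 0.465 -0.06   0.003] [250. 258.]
vase_c 0.96 [ 0.707 -0.148  0.061] [374. 249.]
brush_c 0.64 [ 0.544 -0.373  0.013] [336. 381.]
opener_c 0.72 [0.468 0.172 0.091] [226. 158.]
top cam at [ 0.391 -0.05   0.976] fwd [ 0.16  0.02 -0.99]
hook 0.85 [0.555 0.196 0.191] [164. 190.]
guard_ref 0.84 [0.554 0.146 0.202] [187. 189.]
hinge_ref 0.58 [0.551 0.141 0.171] [193. 193.]
bail 0.87 [0.552 0.154 0.198] [184. 190.]
bail 0.58 [0.554 0.294 0.133] [128. 197.]
foot 0.95 [0.552 0.158 0.059] [198. 202.]
foot 0.69 [0.551 0.155 0.197] [184. 191.]
foot 0.57 [0.548 0.287 0.003] [151. 208.]
lantern 0.81 [0.554 0.154 0.062] [199. 200.]
lantern 0.67 [ 0.549  0.292 -0.005] [150. 209.]
tray 0.92 [ 0.462 -0.06  -0.001] [291. 240.]
tray 0.78 [ 0.288 -0.219  0.001] [360. 312.]
vase_c 0.72 [ 0.705 -0.146  0.061] [324. 136.]
vase_c 0.18 [0.552 0.157 0.195] [183. 190.]
brush_c 0.94 [ 0.541 -0.369  0.012] [417. 204.]
opener_c 0.42 [0.46  0.174 0.095] [186. 240.]
wrist cam at [ 0.303 -0.523  0.386] fwd [-0.25 -0.11 -0.96]
```

View pics/side0.png

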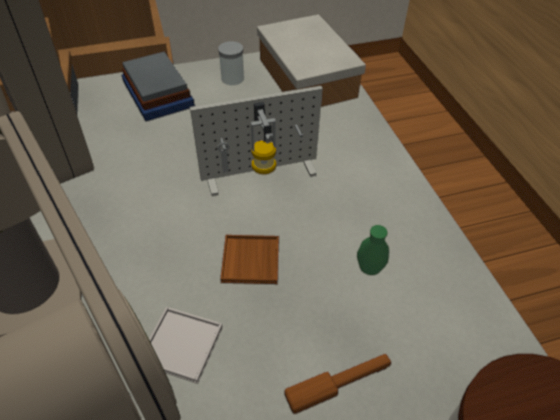

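View pics/top0.png

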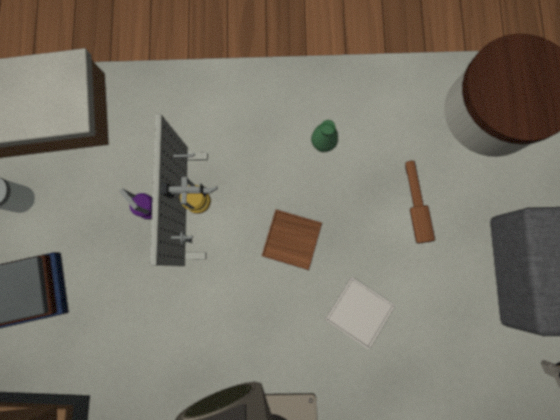

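```bash
python3 - <<'E'
import cv2
a=cv2.imread('pics/side0.png')[85:185,200:330];b=cv2.imread('pics/top0.png')[150:250,110:240]
cv2.imwrite('pics/crop0.png',cv2.vconcat([cv2.resize(a,None,fx=3,fy=3,interpolation=2)[:300,:390],cv2.resize(b,None,fx=3,fy=3,interpolation=2)]))
E
```

```text
(no output)
```

View pics/crop0.png

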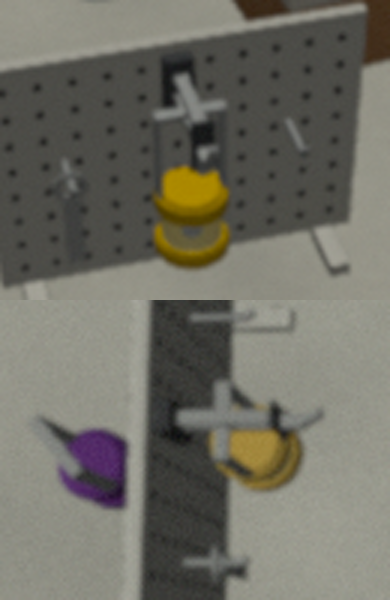

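The choice is between the yellow lantern on the hook (top px 198,200; side 263,158) and the purple look-alike behind the board (top 142,205). The crop confirms the yellow one. For trays it's wooden (top 291,240) against white (360,312), and I take the wooden one. The networks' "opener" (side 226,158) hangs on the left peg and the vase is at top px 324,136, so both are clear. Next I measure the board and tray yaw and estimate d.

```bash
cat >> h.py <<'E'
def ray(c,u,v,z=None,axis=2):
    o=w(c,[0,0,0]);d=np.array(c['R']).T@np.linalg.inv(np.array(c['camera_matrix']))@[u,v,1.]
    return o+d*(z-o[axis])/d[axis]
E
python3 - <<'E'
from h import *
t=snap('top','t1.png');s=snap('side','s1.png')
print(ray(t,160,117,.225),ray(t,153,265,.225)); print(ray(s,193,103,.225),ray(s,321,89,.225))
for n,c in(('top',t),('side',s)):
    robot.read_camera(n)
    for d in robot.outline_of(n,'tray'):
        m=d['mask'].astype(np.uint8);cn=max(cv2.findContours(m,0,2)[0],key=cv2.contourArea)[:,0]
        P=np.array([ray(c,u,v,.016)[:2] for u,v in cn],np.float32)*1000
        print(n,'tray',d['score'],cv2.minAreaRect(P))
    for d in robot.outline_of(n,'hook')[:1]:
        m=d['mask'];vv,uu=np.where(m);print('hook',d['score'],uu.min(),uu.max(),vv.min(),vv.max())
# predicted nose tip / for d
for d in(0,.016,.032):
    X=[.553,.194-.087-d,.212];print(d,'nose',px(t,X).round(1),px(s,X).round(1),'keeper top',px(t,[.553,.194-.0535-d,.212]).round(1),px(s,[.553,.194-.0535-d,.212]).round(1))
a=cv2.imread('pics/t1.png')[165:215,150:230];b=cv2.imread('pics/s1.png')[90:140,230:310]
cv2.imwrite('pics/crop1.png',cv2.vconcat([cv2.resize(x,None,fx=6,fy=6,interpolation=2) for x in(a,b)]))
E
```

```text
[0.69663368 0.1975945  0.225     ] [0.40389326 0.20303911 0.225     ]
[0.41476659 0.21784532 0.225     ] [0.69970233 0.19097768 0.225     ]
top tray 0.97 ((288.4246826171875, -217.5455780029297), (122.7892837524414, 123.26897430419922), 55.15117645263672)
top tray 0.95 ((462.7056579589844, -63.04193115234375), (122.24275970458984, 120.46825408935547), 72.25572204589844)
top tray 0.63 ((556.414794921875, 175.4696044921875), (75.07495880126953, 46.78106689453125), 78.23297119140625)
hook 0.92 161 217 183 198
side tray 0.95 ((289.9830627441406, -224.16452026367188), (125.05257415771484, 124.24131774902344), 55.49875259399414)
side tray 0.81 ((461.64910888671875, -69.60401916503906), (129.2557830810547, 119.78512573242188), 73.58929443359375)
hook 0.69 254 272 102 142
0 nose [205.9 187.6] [268.2 128. ] keeper top [188.9 188. ] [264.  118.4]
0.016 nose [213.9 187.4] [270.3 132.7] keeper top [197.  187.8] [266.  122.9]
0.032 nose [222.  187.2] [272.4 137.5] keeper top [205.1 187.6] [268.  127.5]
```

View pics/crop1.png

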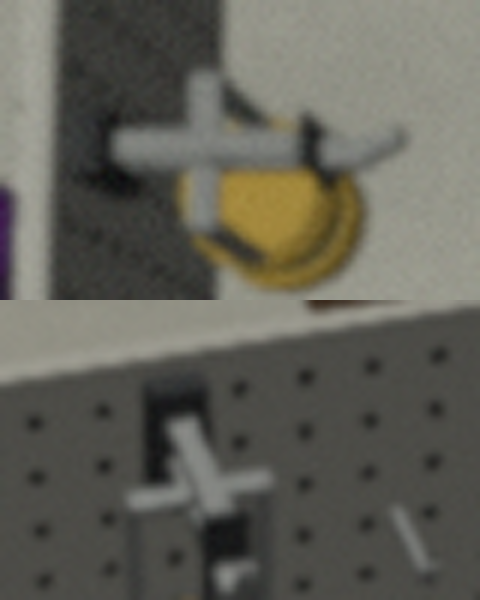

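```bash
python3 - <<'E'
from h import *
T=robot.read_camera('top');S=robot.read_camera('side')
# top camera: bright white top strip; per row find right edge of strip (white->dark)
g=cv2.GaussianBlur(cv2.cvtColor(T['color'],6),(3,3),0).astype(float)
P=[]
for v in range(125,262):
    r=g[v,145:172];d=np.diff(r);i=np.argmin(d);u=145+i+.5
    P.append([u,v])
P=np.array(P);k=np.polyfit(P[:,1],P[:,0],1);res=P[:,0]-np.polyval(k,P[:,1]);ok=abs(res)<1.5
k=np.polyfit(P[ok,1],P[ok,0],1);print(ok.sum(),k)
a,b=[ray(T,np.polyval(k,v),v,.225) for v in(125,262)];print('front top edge',a,b,np.degrees(np.arctan2(*(a-b)[[1,0]])))
g=cv2.GaussianBlur(cv2.cvtColor(S['color'],6),(3,3),0).astype(float)
P=[]
for u in range(200,316):
    v0=int(103-(u-193)*14/128);r=g[v0-8:v0+9,u];d=np.diff(r);i=np.argmin(d);P.append([u,v0-8+i+.5])
P=np.array(P);k=np.polyfit(P[:,0],P[:,1],1);res=P[:,1]-np.polyval(k,P[:,0]);ok=abs(res)<1.5
k=np.polyfit(P[ok,0],P[ok,1],1);print(ok.sum(),k)
a,b=[ray(S,u,np.polyval(k,u),.225) for u in(200,316)];print(a,b,np.degrees(np.arctan2(*(b-a)[[1,0]])))
for yaw in(0,-2,-4):
    r=np.radians(yaw);dr=np.array([np.sin(r),-np.cos(r)]) # outward
    f=lambda o,z:np.r_[np.array([.554,.194])+dr*o,z]
    print(yaw,[px(T,f(o,z)).round(1) for o,z in((.014,.206),(.074,.206),(.111,.212))],[px(S,f(o,z)).round(1) for o,z in((.014,.206),(.074,.206),(.111,.212))])
E
```

```text
137 [-3.52455803e-02  1.64973930e+02]
front top edge [0.67984267 0.19600694 0.225     ] [0.40938852 0.19800248 0.225     ] -0.4227470112166586
116 [ -0.16466767 141.25537231]
[0.42588274 0.19509709 0.225     ] [0.68861843 0.19323939 0.225     ] -0.4051096278864279
0 [array([169.9, 188.6]), array([200. , 187.9]), array([218. , 186.8])] [array([259.7, 109.7]), array([267. , 126.3]), array([271.8, 135. ])]
-2 [array([169.9, 188.9]), array([199.9, 189.2]), array([217.9, 188.7])] [array([259.5, 109.7]), array([265.8, 126.5]), array([270. , 135.3])]
-4 [array([169.9, 189.1]), array([199.8, 190.4]), array([217.8, 190.7])] [array([259.3, 109.7]), array([264.7, 126.7]), array([268.2, 135.6])]
```

Measured:
- Board face at y≈0.196, yaw ≈ -0.4°.
- Bail at about (0.553, 0.154, 0.192), foot at 0.060 (132 mm lower, as it should be).
- d ≈ 24 mm.
- Tray at (0.462, -0.062).

Now I transfer above the bail at z 0.265.

```bash
cat > st.py <<'E'
from h import *
import sys
s=robot.read_state();R=Ro.from_rotvec(s['orientation']).as_matrix();p=np.array(s['tool_pos'])
print(round(s['t'],2),'pos',p.round(4),'toolx yaw',np.degrees(np.arctan2(R[1,0],R[0,0])).round(2),'z',R[:,2].round(3),'F',np.round(s['force'],2),'M',np.round(s['wrist_torque'],2),'op',round(s['opening'],4))
if len(sys.argv)>3: print('delta tool',(R.T@(np.array(list(map(float,sys.argv[1:4])))-p)).round(4))
E
python3 -m pendant '[{"delta_pos":[0,0,-0.05],"spin":0},{"delta_pos":[0.57,-0.527,-0.047],"spin":-1.166},{"delta_pos":[0.57,-0.527,-0.047],"spin":-1.166},{"delta_pos":[0.57,-0.527,-0.047],"spin":-1.166},{"delta_pos":[0.57,-0.527,-0.047],"spin":-1.166},{"delta_pos":[0.57,-0.527,-0.047],"spin":-1.166},{"delta_pos":[0.57,-0.527,-0.047],"spin":-1.166},{"delta_pos":[0.57,-0.527,-0.047],"spin":-1.166},{"delta_pos":[0.57,-0.527,-0.047],"spin":-1.166},{"delta_pos":[0.57,-0.527,-0.047],"spin":-1.166}]' -1
python3 st.py .553 .154 .265
```

```text
t: 3.15
tool_pos: [0.4192, -0.1416, 0.2673]
orientation: [2.224, 2.217, 0.001]
force: [0.8, -0.3, -0.2]
opening: 0.0931
3.15 pos [ 0.4192 -0.1416  0.2673] toolx yaw 89.83 z [ 0.001 -0.001 -1.   ] F [ 0.75 -0.29 -0.24] M [-0.02 -0.08 -0.01] op 0.0931
delta tool [0.296  0.1329 0.0023]
```

```bash
python3 -m pendant '[{"delta_pos":[0.296,0.134,0],"spin":0},{"delta_pos":[0.296,0.134,0],"spin":0},{"delta_pos":[0.296,0.134,0],"spin":0},{"delta_pos":[0.296,0.134,0],"spin":0},{"delta_pos":[0.296,0.134,0],"spin":0},{"delta_pos":[0.296,0.134,0],"spin":0},{"delta_pos":[0.296,0.134,0],"spin":0},{"delta_pos":[0.296,0.134,0],"spin":0},{"delta_pos":[0.296,0.134,0],"spin":0},{"delta_pos":[0.296,0.134,0],"spin":0}]'
python3 st.py .553 .154 .165
python3 - <<'E'
from h import *
im=[]
for n in('side','wrist','top'):
    c=snap(n,n+'2.png')
    for l in ('bail','lantern','opener_c'):
        for d in robot.mark_of(n,l)[:2]: print(n,l,round(d['score'],2),w(c,d['location']).round(4))
    im.append(c['color'])
cv2.imwrite('pics/m2.png',cv2.hconcat([cv2.resize(im[0][70:220,170:350],None,fx=2.2,fy=2.2),cv2.resize(im[1],(400,330))]))
E
```

```text
t: 4.15
tool_pos: [0.5539, 0.153, 0.2673]
orientation: [2.225, 2.216, 0.0]
force: [0.2, -1.0, -0.5]
opening: 0.0927
4.15 pos [0.5539 0.153  0.2673] toolx yaw 89.79 z [ 0.001 -0.001 -1.   ] F [ 0.21 -0.95 -0.46] M [-0.08 -0.08  0.02] op 0.0927
delta tool [ 0.0011 -0.001   0.1023]
side bail 0.6 [0.5526 0.1558 0.1911]
side lantern 0.64 [0.553  0.1575 0.0586]
side lantern 0.4 [0.5529 0.1548 0.1904]
side opener_c 0.68 [0.471  0.1696 0.0899]
wrist bail 0.82 [0.5505 0.2942 0.1298]
wrist bail 0.81 [0.5541 0.1515 0.1888]
wrist lantern 0.8 [0.5528 0.1572 0.0608]
wrist lantern 0.71 [0.5459 0.293  0.0024]
wrist opener_c 0.64 [0.4657 0.1714 0.0979]
top bail 0.87 [0.551  0.154  0.1946]
top lantern 0.69 [0.5551 0.1568 0.0626]
top opener_c 0.58 [0.5521 0.1418 0.1699]
top opener_c 0.57 [0.4634 0.1748 0.0927]
```

View pics/m2.png

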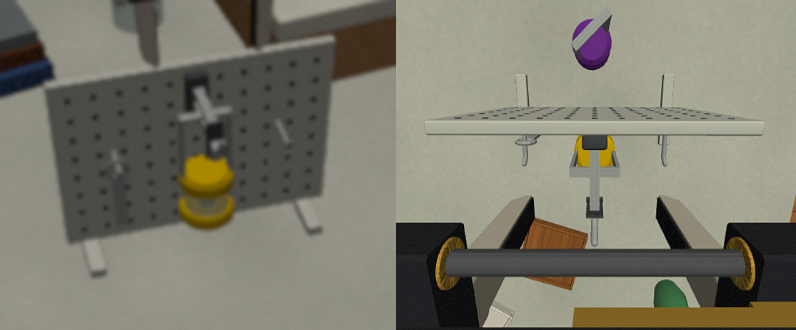

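The wrist view shows the yellow lantern's bail (595,170) on the hook, centred between the open fingers, with the purple one behind the board (592,40). I descend so the pads straddle the legs just below the bar.

```bash
python3 -m pendant '[{"delta_pos":[0.0015,-0.001,0.02],"spin":0},{"delta_pos":[0.0015,-0.001,0.04],"spin":0},{"delta_pos":[0.0015,-0.001,0.06],"spin":0},{"delta_pos":[0.0015,-0.001,0.08],"spin":0},{"delta_pos":[0.0015,-0.001,0.095],"spin":0},{"delta_pos":[0.0015,-0.001,0.104],"spin":0},{"delta_pos":[0.0015,-0.001,0.104],"spin":0},{"delta_pos":[0.0015,-0.001,0.104],"spin":0}]'
python3 st.py .553 .154 .165
python3 - <<'E'
from h import *
c=snap('wrist','w3.png');s=snap('side','s3.png')
cv2.imwrite('pics/m3.png',cv2.hconcat([cv2.resize(s['color'][70:220,170:350],None,fx=2.2,fy=2.2),cv2.resize(c['color'],(400,330))]))
E
```

```text
t: 5.55
tool_pos: [0.5535, 0.1555, 0.164]
orientation: [2.224, 2.217, 0.002]
force: [-0.0, -0.2, 0.2]
opening: 0.0929
5.55 pos [0.5535 0.1555 0.164 ] toolx yaw 89.83 z [ 0.002 -0.    -1.   ] F [-0.04 -0.25  0.23] M [-0.08 -0.11  0.01] op 0.0929
delta tool [-0.0015 -0.0005 -0.001 ]
```

View pics/m3.png

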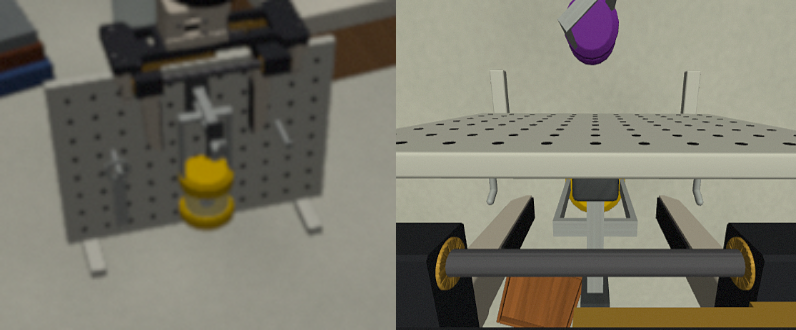

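The fingers straddle the legs, so I close gently.

```bash
python3 -m pendant '[{"delta_pos":[0,0,0],"spin":0},{"delta_pos":[0,0,0],"spin":0},{"delta_pos":[0,0,0],"spin":0},{"delta_pos":[0,0,0],"spin":0},{"delta_pos":[0,0,0],"spin":0},{"delta_pos":[0,0,0],"spin":0},{"delta_pos":[0,0,0],"spin":0},{"delta_pos":[0,0,0],"spin":0}]' 1 20
python3 st.py
```

```text
t: 6.45
tool_pos: [0.5539, 0.1556, 0.1646]
orientation: [2.223, 2.217, 0.003]
force: [-1.6, -0.2, 0.5]
opening: 0.0539
6.45 pos [0.5539 0.1556 0.1646] toolx yaw 89.83 z [ 0.003 -0.    -1.   ] F [-1.62 -0.18  0.55] M [-0.09  0.06 -0.01] op 0.0539
```

Gripped at 53.9 mm, the strap's width. I firm up the grip and lift 3 mm to take the weight off the floor bar.

```bash
python3 -m pendant '[{"delta_pos":[0,0,0],"spin":0},{"delta_pos":[0,0,0],"spin":0},{"delta_pos":[0,0,-0.001],"spin":0},{"delta_pos":[0,0,-0.002],"spin":0},{"delta_pos":[0,0,-0.003],"spin":0},{"delta_pos":[0,0,-0.003],"spin":0}]' 1 45
python3 st.py
python3 - <<'E'
from h import *
c=snap('wrist','w4.png');s=snap('side','s4.png')
for n,c in(('wrist',c),('side',s)):
  for l in('bail','lantern'):
    for d in robot.mark_of(n,l)[:2]: print(n,l,round(d['score'],2),w(c,d['location']).round(4))
E
```

```text
t: 7.05
tool_pos: [0.5539, 0.1555, 0.1676]
orientation: [2.223, 2.217, 0.003]
force: [0.3, -0.6, -3.3]
opening: 0.0531
7.05 pos [0.5539 0.1555 0.1676] toolx yaw 89.83 z [ 0.003 -0.    -1.   ] F [ 0.33 -0.61 -3.26] M [-0.05 -0.1   0.01] op 0.0531
wrist bail 0.64 [0.5493 0.157  0.1933]
wrist lantern 0.64 [0.5489 0.2959 0.0028]
side bail 0.73 [0.5552 0.1522 0.1949]
side lantern 0.67 [0.5547 0.1542 0.0604]
```

The tool carries about 3 N, so the lantern hangs free of the floor bar. I slide out 20 mm toward the keeper.

```bash
python3 -m pendant '[{"delta_pos":[-0.002,0,0],"spin":0},{"delta_pos":[-0.004,0,0],"spin":0},{"delta_pos":[-0.006,0,0],"spin":0},{"delta_pos":[-0.008,0,0],"spin":0},{"delta_pos":[-0.010,0,0],"spin":0},{"delta_pos":[-0.012,0,0],"spin":0},{"delta_pos":[-0.014,0,0],"spin":0},{"delta_pos":[-0.016,0,0],"spin":0},{"delta_pos":[-0.018,0,0],"spin":0},{"delta_pos":[-0.020,0,0],"spin":0}]'
python3 st.py
```

```text
t: 8.35
tool_pos: [0.5538, 0.1353, 0.1675]
orientation: [2.223, 2.217, 0.003]
force: [-0.0, 0.2, -2.7]
opening: 0.0533
8.35 pos [0.5538 0.1353 0.1675] toolx yaw 89.83 z [ 0.003 -0.    -1.   ] F [-0.03  0.23 -2.72] M [-0.02 -0.08  0.02] op 0.0533
```

```bash
python3 -m pendant '[{"delta_pos":[-0.001,0,0],"spin":0},{"delta_pos":[-0.002,0,0],"spin":0},{"delta_pos":[-0.003,0,0],"spin":0}]'
python3 st.py
```

```text
t: 8.65
tool_pos: [0.5538, 0.1323, 0.1675]
orientation: [2.223, 2.217, 0.003]
force: [-0.8, -0.6, -2.7]
opening: 0.0537
8.65 pos [0.5538 0.1323 0.1675] toolx yaw 89.82 z [ 0.003 -0.    -1.   ] F [-0.79 -0.58 -2.7 ] M [-0.05 -0.05 -0.02] op 0.0537
```

```bash
python3 -m pendant '[{"delta_pos":[-0.001,0,0],"spin":0},{"delta_pos":[-0.002,0,0],"spin":0},{"delta_pos":[-0.002,0,0],"spin":0}]'
python3 st.py
```

```text
t: 8.95
tool_pos: [0.5538, 0.1302, 0.1676]
orientation: [2.223, 2.217, 0.003]
force: [-0.4, -0.4, -2.8]
opening: 0.0535
8.95 pos [0.5538 0.1302 0.1676] toolx yaw 89.82 z [ 0.003 -0.    -1.   ] F [-0.41 -0.39 -2.81] M [-0.05 -0.04  0.01] op 0.0535
```

```bash
python3 -m pendant '[{"delta_pos":[-0.001,0,0],"spin":0},{"delta_pos":[-0.002,0,0],"spin":0},{"delta_pos":[-0.002,0,0],"spin":0}]'
python3 st.py
```

```text
t: 9.25
tool_pos: [0.5538, 0.1281, 0.1675]
orientation: [2.223, 2.216, 0.003]
force: [-0.0, -0.1, -2.7]
opening: 0.0531
9.25 pos [0.5538 0.1281 0.1675] toolx yaw 89.82 z [ 0.003 -0.    -1.   ] F [-0.   -0.14 -2.68] M [-0.06 -0.04  0.04] op 0.0531
```

```bash
python3 -m pendant '[{"delta_pos":[-0.001,0,0],"spin":0},{"delta_pos":[-0.002,0,0],"spin":0},{"delta_pos":[-0.002,0,0],"spin":0}]'
python3 st.py
```

```text
t: 9.55
tool_pos: [0.5538, 0.1259, 0.1675]
orientation: [2.224, 2.216, 0.003]
force: [0.1, -0.4, -2.3]
opening: 0.0535
9.55 pos [0.5538 0.1259 0.1675] toolx yaw 89.81 z [ 0.003 -0.    -1.   ] F [ 0.09 -0.4  -2.32] M [-0.04 -0.07 -0.  ] op 0.0535
```

```bash
python3 -m pendant '[{"delta_pos":[-0.001,0,0],"spin":0},{"delta_pos":[-0.002,0,0],"spin":0},{"delta_pos":[-0.002,0,0],"spin":0}]'
python3 st.py
```

```text
t: 9.85
tool_pos: [0.5537, 0.1243, 0.1675]
orientation: [2.224, 2.217, 0.004]
force: [-0.3, 4.0, -3.7]
opening: 0.0535
9.85 pos [0.5537 0.1243 0.1675] toolx yaw 89.82 z [ 0.003  0.001 -1.   ] F [-0.32  4.   -3.72] M [ 0.44 -0.11 -0.  ] op 0.0535
```

The keeper is touched at TCP y≈0.125 (4 N), matching d≈24 mm. I go on pressing it open in small steps; the stop is expected about 10–11 mm further.

```bash
python3 -m pendant '[{"delta_pos":[-0.001,0,0],"spin":0},{"delta_pos":[-0.002,0,0],"spin":0},{"delta_pos":[-0.003,0,0],"spin":0},{"delta_pos":[-0.003,0,0],"spin":0}]'
python3 st.py
```

```text
t: 10.25
tool_pos: [0.5538, 0.1213, 0.1676]
orientation: [2.224, 2.217, 0.004]
force: [-0.9, 3.8, -3.4]
opening: 0.0534
10.25 pos [0.5538 0.1213 0.1676] toolx yaw 89.81 z [ 0.003  0.001 -1.   ] F [-0.91  3.76 -3.41] M [ 0.59 -0.12  0.04] op 0.0534
```

```bash
python3 -m pendant '[{"delta_pos":[-0.001,0,0],"spin":0},{"delta_pos":[-0.002,0,0],"spin":0},{"delta_pos":[-0.002,0,0],"spin":0}]'
python3 st.py
```

```text
t: 10.55
tool_pos: [0.5537, 0.1193, 0.1674]
orientation: [2.224, 2.217, 0.004]
force: [-0.1, 4.8, -4.9]
opening: 0.0535
10.55 pos [0.5537 0.1193 0.1674] toolx yaw 89.82 z [ 0.003  0.001 -1.   ] F [-0.11  4.82 -4.92] M [ 0.67 -0.15 -0.01] op 0.0535
```

```bash
python3 -m pendant '[{"delta_pos":[-0.001,0,0],"spin":0},{"delta_pos":[-0.0015,0,0],"spin":0},{"delta_pos":[-0.0015,0,0],"spin":0}]'
python3 st.py
```

```text
t: 10.85
tool_pos: [0.5536, 0.1179, 0.1674]
orientation: [2.224, 2.217, 0.004]
force: [0.1, 5.6, -4.4]
opening: 0.0537
10.85 pos [0.5536 0.1179 0.1674] toolx yaw 89.81 z [ 0.003  0.001 -1.   ] F [ 0.06  5.56 -4.44] M [ 0.78 -0.18  0.05] op 0.0537
```

```bash
python3 -m pendant '[{"delta_pos":[-0.001,0,0],"spin":0},{"delta_pos":[-0.001,0,0],"spin":0}]'
python3 st.py
```

```text
t: 11.05
tool_pos: [0.5536, 0.1171, 0.1673]
orientation: [2.224, 2.217, 0.005]
force: [-0.1, 4.8, -3.8]
opening: 0.0539
11.05 pos [0.5536 0.1171 0.1673] toolx yaw 89.82 z [ 0.003  0.002 -1.   ] F [-0.08  4.77 -3.78] M [ 0.81 -0.13  0.02] op 0.0539
```

```bash
python3 - <<'E'
from h import *
c=snap('side','s5.png');t=snap('top','t5.png')
for n,c in(('side',c),('top',t)):
  for l in('bail','lantern','foot'):
    for d in robot.mark_of(n,l)[:1]: print(n,l,round(d['score'],2),w(c,d['location']).round(4))
cv2.imwrite('pics/m5.png',cv2.hconcat([cv2.resize(robot.read_camera('side')['color'][80:190,220:310],None,fx=4,fy=4),cv2.resize(t['color'][150:260,130:220],None,fx=4,fy=4)]))
E
```

```text
side bail 0.97 [0.5554 0.1132 0.1919]
side lantern 0.84 [0.5532 0.1182 0.0616]
side foot 0.73 [0.5527 0.1168 0.0639]
top bail 0.97 [0.5517 0.2927 0.1335]
top lantern 0.59 [ 0.5468  0.2926 -0.0024]
top foot 0.82 [0.5541 0.1195 0.0638]
```

View pics/m5.png

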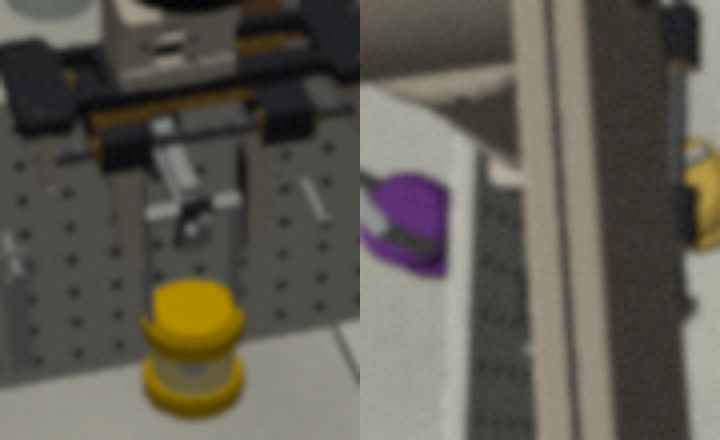

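The bar (crop 195,205) is at the guard's end, the keeper is leaning out and the lantern hangs straight. I continue 1 mm at a time.

```bash
python3 -m pendant '[{"delta_pos":[-0.001,0,0],"spin":0},{"delta_pos":[-0.001,0,0],"spin":0}]'
python3 st.py
```

```text
t: 11.7
tool_pos: [0.5535, 0.1164, 0.1673]
orientation: [2.225, 2.218, 0.005]
force: [0.2, 6.5, -3.7]
opening: 0.0535
11.7 pos [0.5535 0.1164 0.1673] toolx yaw 89.83 z [ 0.002  0.002 -1.   ] F [ 0.23  6.48 -3.73] M [ 0.9  -0.12  0.02] op 0.0535
```

```bash
python3 -m pendant '[{"delta_pos":[-0.001,0,0],"spin":0},{"delta_pos":[-0.001,0,0],"spin":0}]'
python3 st.py
```

```text
t: 11.9
tool_pos: [0.5535, 0.1157, 0.1674]
orientation: [2.225, 2.218, 0.006]
force: [-0.6, 5.9, -3.9]
opening: 0.0536
11.9 pos [0.5535 0.1157 0.1674] toolx yaw 89.84 z [ 0.003  0.002 -1.   ] F [-0.58  5.87 -3.88] M [ 0.88 -0.16 -0.  ] op 0.0536
```

```bash
python3 -m pendant '[{"delta_pos":[-0.001,0,0],"spin":0},{"delta_pos":[-0.0015,0,0],"spin":0}]'
python3 st.py
```

```text
t: 12.1
tool_pos: [0.5535, 0.1145, 0.1674]
orientation: [-2.224, -2.218, -0.006]
force: [-0.2, 6.0, -3.9]
opening: 0.0536
12.1 pos [0.5535 0.1145 0.1674] toolx yaw 89.85 z [ 0.002  0.003 -1.   ] F [-0.19  5.98 -3.86] M [ 0.89 -0.12  0.04] op 0.0536
```

```bash
python3 -m pendant '[{"delta_pos":[-0.0007,0,0],"spin":0},{"delta_pos":[-0.0010,0,0],"spin":0}]'
python3 st.py
```

```text
t: 12.3
tool_pos: [0.5535, 0.1139, 0.1675]
orientation: [-2.224, -2.218, -0.007]
force: [0.5, 5.7, -3.7]
opening: 0.0538
12.3 pos [0.5535 0.1139 0.1675] toolx yaw 89.86 z [ 0.003  0.004 -1.   ] F [ 0.54  5.72 -3.66] M [ 0.95 -0.14  0.  ] op 0.0538
```

```bash
python3 -m pendant '[{"delta_pos":[-0.0007,0,0],"spin":0},{"delta_pos":[-0.0010,0,0],"spin":0}]'
python3 st.py
```

```text
t: 12.5
tool_pos: [0.5534, 0.1133, 0.1677]
orientation: [-2.223, -2.218, -0.008]
force: [-0.1, 7.2, -3.5]
opening: 0.0534
12.5 pos [0.5534 0.1133 0.1677] toolx yaw 89.87 z [ 0.003  0.004 -1.   ] F [-0.09  7.24 -3.52] M [ 1.   -0.11 -0.02] op 0.0534
```

```bash
python3 -m pendant '[{"delta_pos":[-0.0005,0,0],"spin":0},{"delta_pos":[-0.0005,0,0],"spin":0}]'
python3 st.py
```

```text
t: 12.7
tool_pos: [0.5534, 0.1132, 0.1678]
orientation: [-2.222, -2.218, -0.009]
force: [0.2, 6.0, -3.8]
opening: 0.0539
12.7 pos [0.5534 0.1132 0.1678] toolx yaw 89.88 z [ 0.003  0.005 -1.   ] F [ 0.22  5.96 -3.76] M [ 0.93 -0.07  0.04] op 0.0539
```

Force is at about 7 N, near the stop. I try the lift by feel: about 3 mm is free, then the guard would show as extra downward force.

```bash
python3 -m pendant '[{"delta_pos":[0,0,-0.001],"spin":0},{"delta_pos":[0,0,-0.002],"spin":0},{"delta_pos":[0,0,-0.002],"spin":0}]'
python3 st.py
```

```text
t: 13.0
tool_pos: [0.5534, 0.1134, 0.17]
orientation: [-2.222, -2.218, -0.009]
force: [-0.5, 5.3, -2.3]
opening: 0.0535
13.0 pos [0.5534 0.1134 0.17  ] toolx yaw 89.89 z [ 0.003  0.005 -1.   ] F [-0.55  5.3  -2.35] M [0.73 0.01 0.01] op 0.0535
```

```bash
python3 -m pendant '[{"delta_pos":[0,0,-0.001],"spin":0},{"delta_pos":[0,0,-0.0015],"spin":0}]'
python3 st.py
```

```text
t: 13.2
tool_pos: [0.5533, 0.1136, 0.1716]
orientation: [-2.222, -2.218, -0.009]
force: [0.0, 4.8, -4.2]
opening: 0.0537
13.2 pos [0.5533 0.1136 0.1716] toolx yaw 89.9 z [ 0.003  0.006 -1.   ] F [ 0.03  4.78 -4.24] M [ 0.69 -0.08  0.05] op 0.0537
```

```bash
python3 -m pendant '[{"delta_pos":[-0.0008,0,0],"spin":0},{"delta_pos":[-0.0010,0,-0.001],"spin":0}]'
python3 st.py
```

```text
t: 13.4
tool_pos: [0.5532, 0.1127, 0.1726]
orientation: [-2.222, -2.218, -0.009]
force: [-0.5, 4.3, -3.5]
opening: 0.0537
13.4 pos [0.5532 0.1127 0.1726] toolx yaw 89.9 z [ 0.002  0.006 -1.   ] F [-0.49  4.34 -3.53] M [ 0.66 -0.09  0.06] op 0.0537
```

```bash
python3 -m pendant '[{"delta_pos":[0,0,-0.001],"spin":0},{"delta_pos":[0,0,-0.0015],"spin":0}]'
python3 st.py
```

```text
t: 13.6
tool_pos: [0.5532, 0.1127, 0.1743]
orientation: [-2.222, -2.218, -0.009]
force: [0.2, 4.6, -3.1]
opening: 0.0538
13.6 pos [0.5532 0.1127 0.1743] toolx yaw 89.9 z [ 0.002  0.006 -1.   ] F [ 0.2   4.55 -3.07] M [ 0.7  -0.12  0.02] op 0.0538
```

There is no block, and the bar is rising past the guard's end. I continue lifting, drifting slightly outward.

```bash
python3 -m pendant '[{"delta_pos":[0,0,-0.001],"spin":0},{"delta_pos":[-0.0005,0,-0.002],"spin":0},{"delta_pos":[-0.0005,0,-0.003],"spin":0}]'
python3 st.py
```

```text
t: 13.9
tool_pos: [0.5532, 0.112, 0.1773]
orientation: [-2.222, -2.218, -0.009]
force: [-0.2, 4.3, -3.3]
opening: 0.0539
13.9 pos [0.5532 0.112  0.1773] toolx yaw 89.89 z [ 0.002  0.006 -1.   ] F [-0.16  4.27 -3.26] M [ 0.54 -0.07  0.06] op 0.0539
```

```bash
python3 -m pendant '[{"delta_pos":[0,0,-0.001],"spin":0},{"delta_pos":[-0.0005,0,-0.002],"spin":0},{"delta_pos":[-0.0005,0,-0.003],"spin":0}]'
python3 st.py
```

```text
t: 14.2
tool_pos: [0.5532, 0.1114, 0.1805]
orientation: [-2.222, -2.218, -0.009]
force: [0.3, 3.7, -3.3]
opening: 0.0536
14.2 pos [0.5532 0.1114 0.1805] toolx yaw 89.89 z [ 0.002  0.006 -1.   ] F [ 0.32  3.74 -3.35] M [ 0.59 -0.1  -0.01] op 0.0536
```

```bash
python3 - <<'E'
from h import *
c=robot.read_camera('side');w_=robot.read_camera('wrist')
for d in robot.mark_of('side','lantern')[:1]+robot.mark_of('side','bail')[:1]: print(d['score'],w(c,d['location']).round(4))
cv2.imwrite('pics/m6.png',cv2.hconcat([cv2.resize(c['color'][80:180,220:310],None,fx=4,fy=4),cv2.resize(w_['color'],(420,400))]))
E
```

```text
0.97 [0.5522 0.1158 0.0752]
0.79 [0.5525 0.1074 0.2072]
```

View pics/m6.png

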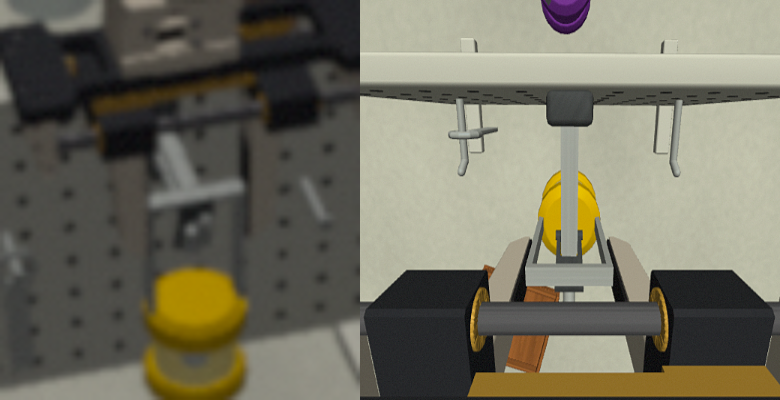

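The wrist view shows the bar (568,275) clear above the guard's end with the keeper behind it, lantern at z 0.075. I lift another 15 mm; the bar then clears the nose (+22) and the cap stays under the hook's bottom.

```bash
python3 -m pendant '[{"delta_pos":[0,0,-0.0015],"spin":0},{"delta_pos":[-0.0005,0,-0.003],"spin":0},{"delta_pos":[-0.0005,0,-0.0045],"spin":0},{"delta_pos":[-0.0005,0,-0.006],"spin":0}]'
python3 st.py
```

```text
t: 14.8
tool_pos: [0.5536, 0.1104, 0.1871]
orientation: [-2.223, -2.218, -0.009]
force: [0.7, -0.5, -3.0]
opening: 0.0539
14.8 pos [0.5536 0.1104 0.1871] toolx yaw 89.88 z [ 0.004  0.005 -1.   ] F [ 0.7  -0.53 -2.95] M [-0.08 -0.06 -0.03] op 0.0539
```

```bash
python3 -m pendant '[{"delta_pos":[0,0,-0.0015],"spin":0},{"delta_pos":[0,0,-0.003],"spin":0},{"delta_pos":[0,0,-0.0045],"spin":0},{"delta_pos":[0,0,-0.006],"spin":0},{"delta_pos":[0,0,-0.0075],"spin":0},{"delta_pos":[0,0,-0.009],"spin":0},{"delta_pos":[0,0,-0.009],"spin":0}]'
python3 st.py
python3 - <<'E'
from h import *
c=robot.read_camera('side')
for d in robot.mark_of('side','lantern')[:1]+robot.mark_of('side','bail')[:1]: print(d['score'],w(c,d['location']).round(4))
w_=robot.read_camera('wrist');cv2.imwrite('pics/m7.png',cv2.hconcat([cv2.resize(c['color'][80:180,220:310],None,fx=4,fy=4),cv2.resize(w_['color'],(420,400))]))
E
```

```text
t: 15.5
tool_pos: [0.5538, 0.1104, 0.1964]
orientation: [-2.223, -2.219, -0.01]
force: [0.5, 0.2, -3.2]
opening: 0.0535
15.5 pos [0.5538 0.1104 0.1964] toolx yaw 89.88 z [ 0.004  0.005 -1.   ] F [ 0.52  0.2  -3.24] M [ 0.01 -0.08  0.02] op 0.0535
0.79 [0.5524 0.112  0.0921]
0.56 [0.5548 0.1091 0.2219]
```

View pics/m7.png

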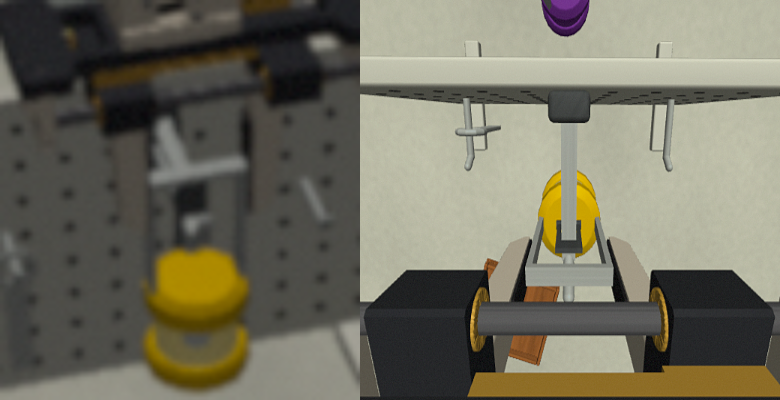

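The keeper has sprung closed behind the bar (side crop 195,200), Fy is ≈0, and the bar clears the nose by about 10 mm. I move straight out.

```bash
python3 -m pendant '[{"delta_pos":[-0.006,0,0],"spin":0},{"delta_pos":[-0.014,0,0],"spin":0},{"delta_pos":[-0.024,0,0],"spin":0},{"delta_pos":[-0.036,0,0],"spin":0},{"delta_pos":[-0.048,0,0],"spin":0},{"delta_pos":[-0.060,0,0],"spin":0},{"delta_pos":[-0.072,0,0],"spin":0},{"delta_pos":[-0.084,0,0],"spin":0},{"delta_pos":[-0.095,0,0],"spin":0},{"delta_pos":[-0.095,0,0],"spin":0}]'
python3 st.py .463 -.064 .196
```

```text
t: 16.7
tool_pos: [0.5533, 0.0138, 0.1955]
orientation: [-2.225, -2.217, -0.009]
force: [0.2, 0.3, -3.4]
opening: 0.0538
16.7 pos [0.5533 0.0138 0.1955] toolx yaw 89.79 z [ 0.003  0.004 -1.   ] F [ 0.17  0.34 -3.43] M [-0.03 -0.08 -0.03] op 0.0538
delta tool [-0.0781 -0.0901 -0.0011]
```

```bash
python3 -m pendant '[{"delta_pos":[-0.008,-0.009,0],"spin":0},{"delta_pos":[-0.018,-0.021,0],"spin":0},{"delta_pos":[-0.030,-0.035,0],"spin":0},{"delta_pos":[-0.042,-0.049,0],"spin":0},{"delta_pos":[-0.054,-0.063,0],"spin":0},{"delta_pos":[-0.066,-0.077,0],"spin":0},{"delta_pos":[-0.074,-0.086,0],"spin":0},{"delta_pos":[-0.078,-0.090,0],"spin":0},{"delta_pos":[-0.078,-0.090,0],"spin":0},{"delta_pos":[-0.078,-0.090,0],"spin":0}]'
python3 st.py .463 -.064 .114
python3 - <<'E'
from h import *
c=snap('side','s8.png')
for l in('lantern','tray','bail'):
  for d in robot.mark_of('side',l)[:2]: print(l,d['score'],w(c,d['location']).round(4))
E
```

```text
t: 17.7
tool_pos: [0.4634, -0.0637, 0.195]
orientation: [-2.225, -2.217, -0.009]
force: [0.3, 0.4, -2.9]
opening: 0.0539
17.7 pos [ 0.4634 -0.0637  0.195 ] toolx yaw 89.79 z [ 0.004  0.005 -1.   ] F [ 0.3   0.36 -2.94] M [-0.02 -0.05  0.01] op 0.0539
delta tool [-0.0007 -0.0007  0.081 ]
tray 0.86 [ 0.2886 -0.224  -0.0016]
tray 0.74 [ 0.4651 -0.0622  0.0011]
bail 0.8 [ 0.4652 -0.0684  0.22  ]
```

View pics/s8.png

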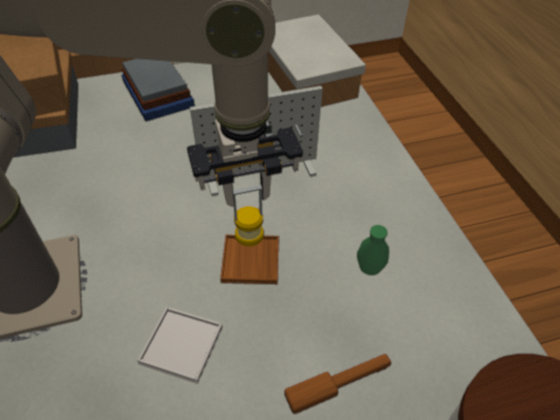

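The lantern hangs over the wooden tray (foot px ~250,236 is 90 mm up, projecting above the tray's centre). Lowering.

```bash
python3 -m pendant '[{"delta_pos":[0,0,0.008],"spin":0},{"delta_pos":[0,0,0.02],"spin":0},{"delta_pos":[0,0,0.032],"spin":0},{"delta_pos":[0,0,0.044],"spin":0},{"delta_pos":[0,0,0.056],"spin":0},{"delta_pos":[0,0,0.066],"spin":0},{"delta_pos":[0,0,0.074],"spin":0},{"delta_pos":[0,0,0.079],"spin":0},{"delta_pos":[0,0,0.079],"spin":0},{"delta_pos":[0,0,0.079],"spin":0}]'
python3 st.py
python3 - <<'E'
from h import *
c=snap('side','s9.png')
for l in('lantern','foot','tray','bail'):
  for d in robot.mark_of('side',l)[:2]: print(l,d['score'],w(c,d['location']).round(4))
E
```

```text
t: 18.9
tool_pos: [0.4639, -0.0632, 0.1162]
orientation: [-2.224, -2.218, -0.009]
force: [0.2, 0.5, -2.9]
opening: 0.0533
18.9 pos [ 0.4639 -0.0632  0.1162] toolx yaw 89.82 z [ 0.004  0.004 -1.   ] F [ 0.23  0.53 -2.85] M [-0.06 -0.05  0.04] op 0.0533
lantern 0.97 [ 0.4616 -0.0623  0.0115]
lantern 0.29 [ 0.4649 -0.062   0.0131]
foot 0.56 [ 0.4635 -0.0621  0.0115]
tray 0.82 [ 4.642e-01 -6.520e-02  3.000e-04]
tray 0.73 [ 0.2855 -0.2235  0.0011]
bail 0.83 [ 0.4675 -0.0656  0.1402]
```

```bash
python3 -m pendant '[{"delta_pos":[0,0,0.001],"spin":0},{"delta_pos":[0,0,0.002],"spin":0},{"delta_pos":[0,0,0.003],"spin":0},{"delta_pos":[0,0,0.003],"spin":0}]'
python3 st.py
```

```text
t: 19.55
tool_pos: [0.4638, -0.0632, 0.1131]
orientation: [-2.224, -2.218, -0.009]
force: [0.9, -0.1, -2.8]
opening: 0.0539
19.55 pos [ 0.4638 -0.0632  0.1131] toolx yaw 89.83 z [ 0.004  0.004 -1.   ] F [ 0.93 -0.13 -2.78] M [-0.09 -0.04 -0.07] op 0.0539
```

```bash
python3 -m pendant '[{"delta_pos":[0,0,0.001],"spin":0},{"delta_pos":[0,0,0.002],"spin":0},{"delta_pos":[0,0,0.002],"spin":0}]'
python3 st.py
```

```text
t: 19.85
tool_pos: [0.4636, -0.0632, 0.1108]
orientation: [-2.224, -2.217, -0.009]
force: [-0.1, 0.1, -3.5]
opening: 0.0539
19.85 pos [ 0.4636 -0.0632  0.1108] toolx yaw 89.83 z [ 0.003  0.005 -1.   ] F [-0.13  0.08 -3.52] M [-0.08 -0.13 -0.01] op 0.0539
```

```bash
python3 -m pendant '[{"delta_pos":[0,0,0.001],"spin":0},{"delta_pos":[0,0,0.001],"spin":0}]'
python3 st.py
```

```text
t: 20.05
tool_pos: [0.4637, -0.0631, 0.1098]
orientation: [-2.224, -2.217, -0.009]
force: [0.4, -0.4, -3.7]
opening: 0.0536
20.05 pos [ 0.4637 -0.0631  0.1098] toolx yaw 89.82 z [ 0.003  0.005 -1.   ] F [ 0.38 -0.44 -3.73] M [-0.05 -0.05  0.05] op 0.0536
```

```bash
python3 -m pendant '[{"delta_pos":[0,0,0.001],"spin":0},{"delta_pos":[0,0,0.001],"spin":0}]'
python3 st.py
```

```text
t: 20.25
tool_pos: [0.4638, -0.0631, 0.1097]
orientation: [-2.224, -2.218, -0.009]
force: [-3.1, 0.9, 4.8]
opening: 0.0538
20.25 pos [ 0.4638 -0.0631  0.1097] toolx yaw 89.83 z [ 0.004  0.005 -1.   ] F [-3.11  0.9   4.76] M [ 0.15  0.88 -0.11] op 0.0538
```

```bash
python3 -m pendant '[{"delta_pos":[0,0,0.001],"spin":0},{"delta_pos":[0,0,0.001],"spin":0}]'
python3 st.py
```

```text
t: 20.45
tool_pos: [0.4639, -0.0631, 0.1097]
orientation: [-2.224, -2.218, -0.009]
force: [-3.7, 2.1, 6.8]
opening: 0.0535
20.45 pos [ 0.4639 -0.0631  0.1097] toolx yaw 89.83 z [ 0.004  0.005 -1.   ] F [-3.71  2.05  6.84] M [ 0.21  1.11 -0.08] op 0.0535
```

Landed at 0.1097, as predicted. I ease the grip so the foot settles, then open.

```bash
python3 -m pendant '[{"delta_pos":[0,0,0],"spin":0},{"delta_pos":[0,0,0],"spin":0},{"delta_pos":[0,0,0],"spin":0}]' 1 4
python3 st.py
python3 -m pendant '[{"delta_pos":[0,0,0],"spin":0},{"delta_pos":[0,0,0],"spin":0},{"delta_pos":[0,0,0],"spin":0},{"delta_pos":[0,0,0],"spin":0},{"delta_pos":[0,0,0],"spin":0},{"delta_pos":[0,0,0],"spin":0},{"delta_pos":[0,0,0],"spin":0},{"delta_pos":[0,0,0],"spin":0}]' -1
python3 st.py
python3 - <<'E'
from h import *
c=snap('side','s10.png')
for l in('lantern','foot','bail'):
  for d in robot.mark_of('side',l)[:1]: print(l,d['score'],w(c,d['location']).round(4))
E
```

```text
t: 20.75
tool_pos: [0.464, -0.0631, 0.1097]
orientation: [-2.224, -2.218, -0.009]
force: [0.5, 0.9, -0.6]
opening: 0.0538
20.75 pos [ 0.464  -0.0631  0.1097] toolx yaw 89.83 z [ 0.004  0.004 -1.   ] F [ 0.46  0.93 -0.63] M [ 0.02 -0.05 -0.02] op 0.0538
t: 21.55
tool_pos: [0.464, -0.0631, 0.1097]
orientation: [-2.224, -2.218, -0.009]
force: [0.6, -0.5, -0.9]
opening: 0.093
21.55 pos [ 0.464  -0.0631  0.1097] toolx yaw 89.83 z [ 0.004  0.005 -1.   ] F [ 0.62 -0.49 -0.94] M [-0.06 -0.1  -0.02] op 0.093
lantern 0.78 [ 0.462  -0.0624  0.0033]
foot 0.9 [ 0.4658 -0.0623  0.0037]
bail 0.79 [ 0.4653 -0.0654  0.1362]
```

View pics/s10.png

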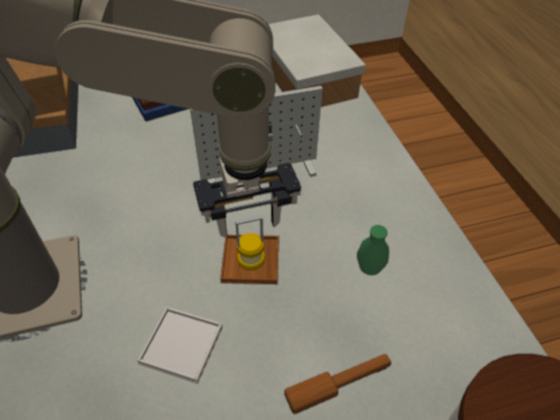

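The lantern stands in the wooden tray (250,252) with the fingers open. I retreat straight up.

```bash
python3 -m pendant '[{"delta_pos":[0,0,-0.015],"spin":0},{"delta_pos":[0,0,-0.035],"spin":0},{"delta_pos":[0,0,-0.06],"spin":0},{"delta_pos":[0,0,-0.09],"spin":0},{"delta_pos":[0,0,-0.12],"spin":0},{"delta_pos":[0,0,-0.15],"spin":0},{"delta_pos":[0,0,-0.18],"spin":0},{"delta_pos":[0,0,-0.18],"spin":0},{"delta_pos":[0,0,-0.18],"spin":0},{"delta_pos":[0,0,-0.18],"spin":0}]'
python3 st.py
python3 - <<'E'
from h import *
c=snap('side','s11.png')
for l in('lantern','foot','bail','tray','vase_c','brush_c','opener_c','hook'):
  for d in robot.mark_of('side',l)[:1]: print(l,round(d['score'],2),w(c,d['location']).round(4))
t=robot.read_camera('wrist');cv2.imwrite('pics/m11.png',cv2.hconcat([cv2.resize(c['color'][80:300,180:320],(300,471)),cv2.resize(t['color'],(480,471))]))
E
```

```text
t: 22.75
tool_pos: [0.4628, -0.0638, 0.2883]
orientation: [-2.223, -2.217, -0.008]
force: [0.2, -1.0, -0.2]
opening: 0.0929
22.75 pos [ 0.4628 -0.0638  0.2883] toolx yaw 89.83 z [ 0.002  0.005 -1.   ] F [ 0.18 -0.96 -0.24] M [-0.05 -0.04  0.01] op 0.0929
lantern 0.78 [ 0.4662 -0.0614  0.0044]
foot 0.73 [ 0.4652 -0.0638  0.0041]
bail 0.65 [ 0.4636 -0.0649  0.1394]
tray 0.84 [ 2.858e-01 -2.204e-01 -2.000e-04]
vase_c 0.68 [ 0.7067 -0.1458  0.0582]
brush_c 0.88 [ 0.5439 -0.3763  0.0121]
opener_c 0.64 [0.4686 0.1694 0.0919]
hook 0.43 [ 0.4642 -0.0607  0.    ]
```

View pics/m11.png

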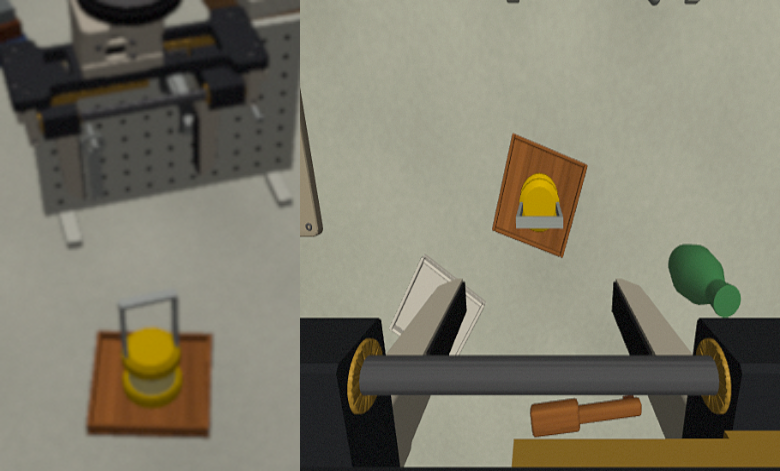

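The lantern stands upright, centred in the wooden tray (540,200 in the wrist view). The bystanders are unmoved and nothing touches the robot, so I hand it in.

```bash
python3 -c "
from plant import robot
print(robot.close_job())"
```

```text
the job is handed in; nothing more can be done
None
```

The yellow lantern is off the safety hook and standing upright in the wooden tray. I handed the job in at about 23 s.

- **Taking it down:** I gripped the handle's legs and took the weight off the hook. I then slid it out until it met the keeper and pressed that open in small steps, with readings up to about 7 N. The bar rose past the guard's end without catching, and the keeper sprang shut behind it. From the contact point, the rod was drawn out by about 24 mm.
- **Last checks:** The foot measured (0.465, -0.063, 0.004) and the bail z 0.139, close to the tray's centre at (0.463, -0.063), so the lantern is upright. The force reading was near zero and the gripper is open, well above the lantern. The vase, brush and opener were where they started, to within about 8 mm of measuring scatter.
- **Disagreements:** In the final side picture the networks' "hook" mark fell on the lantern and the first "tray" mark on the white tray; I judged both wrong by eye. I did not measure the hook again at the end, and in the last pictures only part of it shows. Landing in the tray pressed it with about 10 N of downward change before I let go.

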